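# Sort salvaged components into sample-marked trays

## Task

Sort the five loose components on the bench (two capacitors, two heat sinks and a transformer) into the three white trays: each goes into the tray whose ledge carries a sample of its kind. Leave every component standing upright on the floor of its tray, let go, and do not move the green circuit board that lies among them.

Things in the scene. Friction and masses are not known exactly. Their poses are not given: they have to be found in the camera images.
- capacitor_a: loose electrolytic capacitor: an upright black plastic-sleeved cylinder, 30 mm diameter, 50 mm tall, with a bare aluminium disc on top. Origin at the centre of its underside, z up. About 45 g. Rigid; can be gripped across its diameter in any direction; one of two alike. It stands on the bench near the robot.
- capacitor_b: loose electrolytic capacitor: an upright black plastic-sleeved cylinder, 30 mm diameter, 50 mm tall, with a bare aluminium disc on top. Origin at the centre of its underside, z up. About 45 g. Rigid; can be gripped across its diameter in any direction; one of two alike. It stands on the bench near the robot.
- heatsink_a: loose heat sink: a bare aluminium block 40 mm (x) by 36 mm (y) by 42 mm tall, a 6 mm base with six thin upright fins that run along its x. Origin at the centre of its underside, z up. About 90 g. Rigid; grip it across its 36 mm y width, on the two flat outer fins; one of two alike. It stands on the bench near the robot.
- heatsink_b: loose heat sink: a bare aluminium block 40 mm (x) by 36 mm (y) by 42 mm tall, a 6 mm base with six thin upright fins that run along its x. Origin at the centre of its underside, z up. About 90 g. Rigid; grip it across its 36 mm y width, on the two flat outer fins; one of two alike. It stands on the bench near the robot.
- transformer: loose small transformer: dark steel core 44 mm (x) by 22 mm (y) by 42 mm tall with a copper winding 28 mm (x) by 38 mm (y) by 26 mm tall at mid height, between white flanges (40 mm over y). Origin at the centre of its underside, z up. About 200 g. Rigid; grip it across the 44 mm x width, on the two flat ends of the core. It stands on the bench near the robot.
- tray_capacitor: fixed white open tray, like the other two: 128 (x) by 168 (y) mm outside, 18 tall, walls and floor 4 thick (inner floor 4 above the bench). Origin: centre of its underside, z up. A 4 mm ledge on its +x side (away from the robot) carries a fixed full-size sample capacitor, 94 mm from the origin, its foot 4 mm above the bench: only this tells the trays apart. The sample does not come off.
- tray_heatsink: fixed white open tray, like the other two: 128 (x) by 168 (y) mm outside, 18 tall, walls and floor 4 thick (inner floor 4 above the bench). Origin: centre of its underside, z up. A 4 mm ledge on its +x side (away from the robot) carries a fixed full-size sample heat sink, 94 mm from the origin, its foot 4 mm above the bench: only this tells the trays apart. The sample does not come off.
- tray_transformer: fixed white open tray, like the other two: 128 (x) by 168 (y) mm outside, 18 tall, walls and floor 4 thick (inner floor 4 above the bench). Origin: centre of its underside, z up. A 4 mm ledge on its +x side (away from the robot) carries a fixed full-size sample transformer, 94 mm from the origin, its foot 4 mm above the bench: only this tells the trays apart. The sample does not come off.
- circuit_board: loose green circuit board, 60 mm (x) by 75 mm (y), lying flat among the loose parts, up to 10 mm tall with its components. Origin at the centre of its underside. To be left where it is.
Mind the look-alikes: they are no part of the job. Leave any blue look-alike of the capacitor_a alone.

How it is judged:
At the end, for the whole second after the job is handed in: All five components rest upright (within 0.15 rad) on the floor (within 5 mm) of the tray with their kind's sample, centres within 52 mm in x and 72 mm in y of the tray's centre; the circuit board is within 15 mm of its start (x of capacitor_a in the frame of tray_capacitor between -0.052 and 0.052 m and y of capacitor_a in the frame of tray_capacitor between -0.072 and 0.072 m and z of each of capacitor_a, capacitor_b in the frame of tray_capacitor below 0.009 m and angle between each of capacitor_a, capacitor_b, heatsink_a, heatsink_b, transformer's own z axis and vertical below 0.15 rad and linear speed of each of capacitor_a, capacitor_b, heatsink_a, heatsink_b, transformer below 0.02 m/s and angular speed of each of capacitor_a, capacitor_b, heatsink_a, heatsink_b, transformer below 0.2 rad/s and x of capacitor_b in the frame of tray_capacitor between -0.052 and 0.052 m and y of capacitor_b in the frame of tray_capacitor between -0.072 and 0.072 m and x of heatsink_a in the frame of tray_heatsink between -0.052 and 0.052 m and y of heatsink_a in the frame of tray_heatsink between -0.072 and 0.072 m and z of each of heatsink_a, heatsink_b in the frame of tray_heatsink below 0.009 m and x of heatsink_b in the frame of tray_heatsink between -0.052 and 0.052 m and y of heatsink_b in the frame of tray_heatsink between -0.072 and 0.072 m and x of transformer in the frame of tray_transformer between -0.052 and 0.052 m and y of transformer in the frame of tray_transformer between -0.072 and 0.072 m and z of transformer in the frame of tray_transformer below 0.009 m and distance of circuit_board from where it was at the start of the episode below 0.015 m); the robot touches nothing.
It fails at once if the circuit board is moved by more than 15 mm (distance of circuit_board from where it was at the start of the episode above 0.015 m).
It also fails if it takes over 128 s, if anything falls off the work surface, if the arm or the gripper's body presses on something with over 40 N, if the wrist force passes 120 N, or if a joint passes its speed limit or range.

## Robot

A 6-joint arm with a two-finger parallel gripper is mounted at the origin on the work surface. World frame = base frame: x ahead of the robot, y to its left, z up, the work surface at z = 0. Lengths are in m, angles in rad, forces in N, time in s.
With the tool pointing down it reaches from about 0.275 to 0.85 m from the base axis. Payload 5.2 kg.
Tool frame: the origin (TCP) lies at the very end of the fingers, on their centre line; the grasp point (between the pads) lies 19 mm behind it; z points along the fingers, y is the line along which they close (so a half turn about z gives the same grasp; the last joint's range is limited). The gripper opens to 85 mm and grips with 20 to 120 N. Pads are 22 mm wide; open, the fingers measure 114 mm over their backs; the gripper's body (76 mm by 85 mm) begins 54 mm behind the grasp point. The pads swing forward as they close: fully open they stand 13 mm farther back than shut.
Start: joints at [1.111, 0.259, 1.535, -0, 1.348, -0.203], TCP at [0.14, 0.532, 0.231] pointing down, gripper open.
Joint ranges: [-3.14, 3.14], [-0.91, 2.08], [0.19, 2.58], [-1.22, 4.36], [0.22, 2.71], [-3.12, 3.12]. Speed limits (rad/s): [2.57, 2.57, 3.14, 3.14, 3.14, 3.14].

## Interface

Orientations are given as a unit quaternion [x, y, z, w].
In Python, from bench import env gives the robot as it stands.
- The arm moves only by the tool servo_tool, never from a script. Its argument "commands" is a list that holds one entry, the list of rows, each a list of 7 numbers: the shift along the tool's x, y, z in m, then the turn, a rotation vector about the tool's x, y, z in rad, then the opening in per cent of the stroke, from 0 (shut) to 100 (fully open). In form: [[[tx, ty, tz, ax, ay, az, claw], ...]]. A call has 1 to 10 rows; each row shifts and turns the commanded pose from where the row before left it, along the tool's axes as they then stand; what a row does not reach is not made up. A row lasts 1/12 s, in which the tool goes at most 41.7 mm and 7.16 degrees, less where a joint would pass 70% of its speed; a pose out of reach is approached as far as the arm can. A call is refused whole if a number of a shift passes 0.0417 or a number of a turn 0.125, either way. A call with a gripper value outside its range is refused whole. The fingers move at their own pace and stop on an object; "squeeze" is the grip in N (left out, the last holds). Time passes only in rows, so rows that do not move let the fingers close. It gives the time, the measured TCP pose, the force, the opening and the grip force at its end, in the units of the state.
- env.state(): the state, without advancing time (a new reading comes with each control period).
- env.camera(name): name is "scene" or "top" or "wrist"; returns a dict with "img" (420x560x3 uint8, red, green, blue), "depth" (420x560 float32, m along the optical axis (not along the pixel's ray), 0 where there is no reading), "fx", "fy", "cx", "cy" (pixels), "rvec" (rotation vector, rad) and "tvec" (3), from world to camera coordinates, as OpenCV has them; the wrist camera has in their place "tool_from_camera" (4x4, takes a point from camera to tool coordinates, whose origin is the TCP and whose axes are the flange's). Camera axes: x right, y down, z forward; pixel columns grow to the right and rows downward; lengths in m; the calibration is good to about 2 mm. A picture is of the moment at which its call begins: read the wrist's pose just before it.
- env.finish_job(): hands the job in; it is judged then, once.
The state is a dict: "t": time; "joints": joint angles; "joint_velocities": joint speeds; "effort": joint torques, N m; "tcp_pos": TCP position; "eef_rot": TCP orientation; "wrist_force": force on the tool from outside, world axes, zero at the start; "wrist_torque": the same for the moment, N m; "opening": finger opening in m; "grip_force": force on a finger pad.
Only numpy, scipy, OpenCV 4.12 (cv2) and the standard library are available. Lean on these libraries where they do the work, as an engineer would, in place of code of your own. Each camera call takes 0.05 s, during which the arm holds its last target. There are 200 camera calls.

## Working session

There is one attempt and no reset: what is moved stays moved. The work goes in short steps, Python scripts to look and compute and a tool call to move; the robot and the scene stay as the last step left them, time stands still between calls to the robot, and variables do not carry over. Pictures are saved under pics/ and viewed, at most 14 in all, crops included, and the job is handed in when it is done.

Besides the shell and the picture viewer there is one more tool, called after "Call:" as name(argument=value, ...) on one line, values as JSON. servo_tool: Moves the arm, as the interface text tells. Its arguments: {"type":"object","properties":{"commands":{"type":"array"},"squeeze":{"type":"number"}},"required":["commands"]}

```bash
mkdir -p pics; ls; cat > h.py <<'E'
import numpy as np, cv2
from bench import env
def shot(n):
    c=env.camera(n); np.savez(''+n+'.npz',**c); return c
def cast(c,u,v,z):
    R=cv2.Rodrigues(np.array(c['rvec'],float))[0]; t=np.array(c['tvec'],float).ravel()
    o=-R.T@t; d=R.T@np.array([(u-c['cx'])/c['fx'],(v-c['cy'])/c['fy'],1.])
    return o+d*(z-o[2])/d[2]
def cloud(c):
    R=cv2.Rodrigues(np.array(c['rvec'],float))[0]; t=np.array(c['tvec'],float).ravel()
    d=c['depth']; v,u=np.indices(d.shape)
    P=np.stack([(u-c['cx'])/c['fx']*d,(v-c['cy'])/c['fy']*d,d],-1)
    return (P-t)@R
E
python3 - <<'E'
from h import *
for n in('top','scene'):
    c=shot(n); cv2.imwrite(f'pics/{n}0.png',c['img'][...,::-1])
    R=cv2.Rodrigues(np.array(c['rvec'],float))[0]; print(n,-R.T@np.array(c['tvec']).ravel(),c['fx'],cast(c,280,210,0))
s=env.state(); print(s)
E
```

```text
pics
top [0.31700568 0.00754857 0.88428658] 460.6145514585696 [ 0.47871458 -0.00239358  0.        ]
scene [0.80443451 0.56227384 0.6060949 ] 402.37843122625077 [ 0.44579432 -0.05706344  0.        ]
{'t': 0.1, 'joints': array([ 1.11118751e+00,  2.59295451e-01,  1.53597930e+00, -2.68519289e-06,
        1.34797022e+00, -2.02780908e-01]), 'joint_velocities': array([-0.00017457,  0.0012771 , -0.0022754 , -0.00145955, -0.00019622,
        0.00078838]), 'effort': array([ 1.82573589e-03, -4.46973324e+01, -2.91249633e+01, -2.55806926e-04,
        6.18124715e-03, -5.71163093e-05]), 'tcp_pos': array([0.13946475, 0.53154266, 0.2305419 ]), 'eef_rot': array([ 1.28060977e-01,  9.91765952e-01, -7.81683620e-04, -2.67405697e-04]), 'wrist_force': array([-0.32199242, -0.65061647, -0.17290474]), 'wrist_torque': array([-0.04974192,  0.02727387, -0.00060591]), 'grip_force': 0.0, 'opening': 0.08542176916314366}
```

View pics/top0.png

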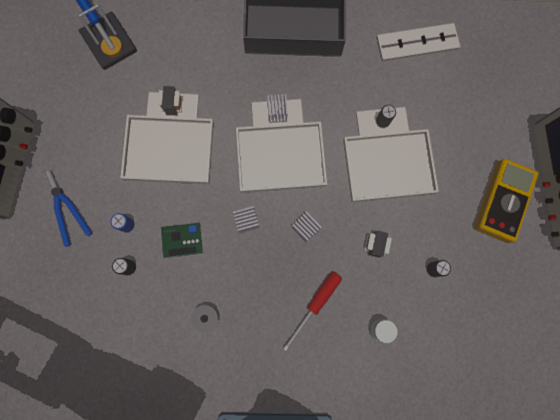

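View pics/scene0.png

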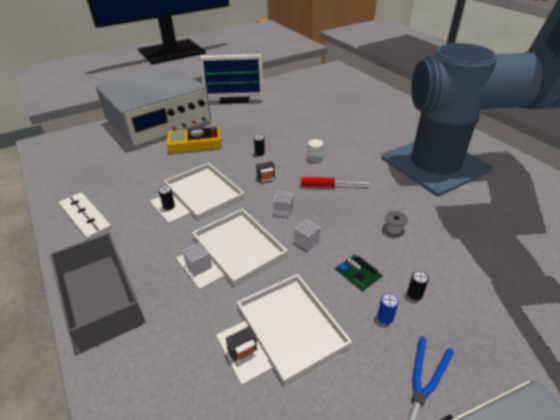

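The top view (up is +x, left is +y) shows the trays by their samples: transformer (167,150), heat sink (281,157), capacitor (391,166). 

Candidates:
- **Capacitors:** black at (122,266) and (440,268). I leave the blue one at (121,222) and the sample at (387,115).
- **Heat sinks:** (246,219) and (307,226). The sample is at (277,108).
- **Transformer:** (378,243). The sample is at (171,101).
- **Not wanted:** spool (204,318), cup (386,331), board (182,240).

```bash
python3 - <<'E'
from h import *
c=dict(np.load('top.npz')); P=cloud(c); img=c['img']
print('bench z',np.median(P[200:210,330:350,2]) , P[250:256,250:260,2].mean())
tiles=[]
for n,(u,v),h in [('capL',(122,266),.05),('capR',(440,268),.05),('blue',(121,222),.05),('hsL',(246,219),.042),('hsR',(307,226),.042),('trf',(378,243),.042)]:
    w=30; q=P[v-w:v+w,u-w:u+w]; 
    m=((q[...,2]>(0.015 if n!='trf' else .034))&(q[...,2]<.08)).astype(np.uint8)
    k,l,st,ce=cv2.connectedComponentsWithStats(m); 
    i=1+np.argmax(st[1:,4]); mm=l==i; pts=q[mm]
    top=pts[pts[:,2]>np.percentile(pts[:,2],90)-.008]
    r=cv2.minAreaRect((top[:,:2]*1000).astype(np.float32))
    print(n,'px',ce[i]+[u-w,v-w],'zmax',pts[:,2].max().round(3),'top n',len(top),'mean',top[:,:2].mean(0).round(4),'rect',np.round(r[0],1),np.round(r[1],1),round(r[2],1),'r',np.linalg.norm(top[:,:2].mean(0)).round(3))
    tiles.append(cv2.resize(img[v-w:v+w,u-w:u+w,::-1],(260,260),interpolation=2))
cv2.imwrite('pics/crop1.png',np.vstack([np.hstack(tiles[:3]),np.hstack(tiles[3:])]))
# trays
m=((img.min(2)>140)&(P[...,2]<.04)).astype(np.uint8)
m=cv2.morphologyEx(m,cv2.MORPH_CLOSE,np.ones((5,5)))
for n,(u,v) in [('T',(167,150)),('H',(281,157)),('C',(391,166))]:
    w=60; q=P[v-w:v+w,u-w:u+w]; z=q[...,2]
    mm=(z>.012)&(z<.024); k,l,st,ce=cv2.connectedComponentsWithStats(mm.astype(np.uint8)); i=1+np.argmax(st[1:,4])
    pts=q[l==i]; r=cv2.minAreaRect((pts[:,:2]*1000).astype(np.float32)); print(n,np.round(r[0],1),np.round(r[1],1),round(r[2],1),'floor',np.median(P[v-8:v+8,u-8:u+8,2]).round(4))
v0=P[222:260,160:205]; mm=v0[...,2]>.0; g=(img[222:260,160:205].astype(int)); gm=(g[...,1]>g[...,0]+12)&(g[...,1]>g[...,2]); print('board',cv2.minAreaRect((v0[gm][:,:2]*1000).astype(np.float32)))
E
```

```text
bench z 0.00042134431992978707 1.420045248939723e-05
capL px [122.30194805 266.29545455] zmax 0.054 top n 231 mean [0.3603 0.2822] rect [360.3 282.3] [28.6 28.5] 0.0 r 0.458
capR px [439.29084967 268.41176471] zmax 0.055 top n 223 mean [ 0.3701 -0.298 ] rect [ 369.9 -298.3] [29.  29.2] 27.4 r 0.475
blue px [120.89368771 222.41860465] zmax 0.054 top n 217 mean [0.4409 0.2914] rect [440.7 292.5] [29.3 27.6] 88.4 r 0.528
hsL px [245.61790393 219.22489083] zmax 0.045 top n 260 mean [0.4537 0.0615] rect [453.9  61.8] [36.6 39.8] 16.6 r 0.458
hsR px [306.06950673 226.47982063] zmax 0.046 top n 254 mean [ 0.4434 -0.0513] rect [442.6 -51.2] [39.7 36.5] 45.1 r 0.446
trf px [378.98405467 243.28246014] zmax 0.046 top n 395 mean [ 0.4134 -0.1862] rect [ 413.6 -187. ] [39.4 44.3] 79.2 r 0.453
T [592.3 221.8] [169.4 129.9] 88.8 floor 0.0044
H [583.2  -0.7] [129.5 168.4] 5.9 floor 0.0045
C [ 571.6 -215.9] [129.4 169.3] 7.4 floor 0.0043
board ((392.3048095703125, 111.01517486572266), (242.8980712890625, 80.63333129882812), 72.31855010986328)
```

View pics/crop1.png

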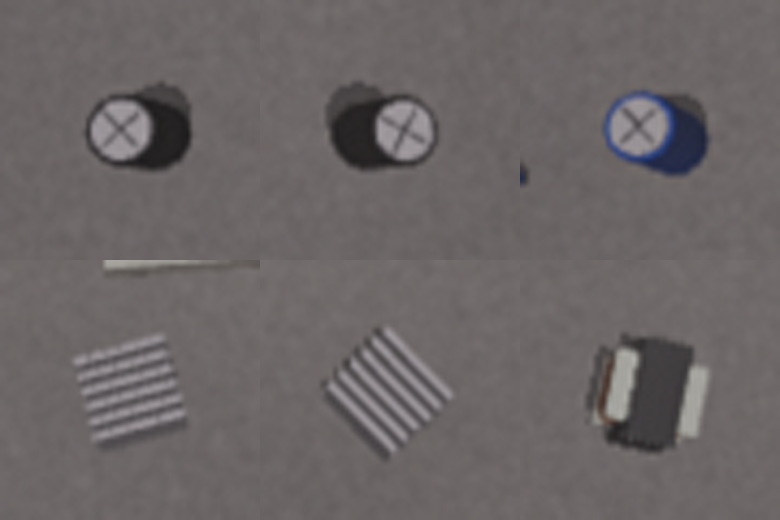

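The crop confirms the picks. Both chosen capacitors are black and the third is blue. The fins and the core run as the fitted rectangles say, and the sizes match within 1 mm. First I'll move over the left capacitor (360,282).

```bash
cat > d.py <<'E'
import sys
from h import *
from scipy.spatial.transform import Rotation as Ro
s=env.state(); R=Ro.from_quat(s['eef_rot']).as_matrix(); p=np.array(s['tcp_pos'])
a=[float(x) for x in sys.argv[1:]]
ya=np.degrees(np.arctan2(R[1,1],R[0,1]))
print('t',round(s['t'],2),'p',p.round(4),'yaw',ya.round(2),'tilt',np.degrees(np.arccos(-R[2,2])).round(2),'open',round(s['opening'],4),'grip',round(s['grip_force'],1),'F',np.round(s['wrist_force'],1))
if len(a)>3: print('turn az',np.radians((ya-a[3]+90)%180-90).round(4))
if a:
    d=R.T@(np.array(a[:3])/1000-p); print('tool delta mm',(d*1000).round(1))
    if len(a)>3:
        R2=Ro.from_euler('z',a[3]-ya,degrees=True).as_matrix()@R; print('delta after turn mm',(R2.T@(np.array(a[:3])/1000-p)*1000).round(1))
E
```

Call:
servo_tool(commands=[[[-0.0277,-0.0186,0.011,0,0,0,60],[-0.0277,-0.0186,0.011,0,0,0,60],[-0.0277,-0.0186,0.011,0,0,0,60],[-0.0277,-0.0186,0.011,0,0,0,60],[-0.0277,-0.0186,0.011,0,0,0,60],[-0.0277,-0.0186,0.011,0,0,0,60],[-0.0277,-0.0186,0.011,0,0,0,60],[-0.0277,-0.0186,0.011,0,0,0,60],[-0.0277,-0.0186,0.011,0,0,0,60],[-0.0277,-0.0186,0.011,0,0,0,60]]], squeeze=40)

```text
t: 0.93
tcp_pos: [0.3609, 0.2802, 0.1207]
eef_rot: [0.128, 0.992, -0.0, -0.0]
wrist_force: [0.5, 0.5, 0.1]
opening: 0.051
grip_force: 0.0
```

Call:
servo_tool(commands=[[[0,0,0,0,0,0.1185,60],[0,0,0,0,0,0.1185,60],[0,0,0,0,0,0.1185,60],[0,0,0,0,0,0.1185,60],[0,0,0,0,0,0.1185,60],[0,0,0,0,0,0.1185,60],[0,0,0,0,0,0.1185,60],[0,0,0,0,0,0.1185,60],[0,0,0,0,0,0.1185,60],[0,0,0,0,0,0.1185,60]]])

```text
t: 1.77
tcp_pos: [0.36, 0.2816, 0.121]
eef_rot: [0.662, 0.749, -0.0, -0.0]
wrist_force: [-0.5, -0.7, -0.4]
opening: 0.0511
grip_force: 0.0
```

```bash
python3 d.py 360 282 10 7.4
```

```text
t 1.77 p [0.36   0.2816 0.121 ] yaw 7.05 tilt 0.05 open 0.0511 grip 0.0 F [-0.5 -0.7 -0.4]
turn az -0.006
tool delta mm [5.00e-01 1.00e-01 1.11e+02]
delta after turn mm [5.00e-01 1.00e-01 1.11e+02]
```

Call:
servo_tool(commands=[[[0,0,0.028,0,0,0,60],[0,0,0.028,0,0,0,60],[0,0,0.028,0,0,0,60],[0,0,0.02,0,0,0,60],[0,0,0.007,0,0,0,60],[0,0,0,0,0,0,20],[0,0,0,0,0,0,20],[0,0,0,0,0,0,20],[0,0,0,0,0,0,20],[0,0,0,0,0,0,20]]])

```text
t: 2.6
tcp_pos: [0.3612, 0.2821, 0.0114]
eef_rot: [0.66, 0.751, 0.001, 0.0]
wrist_force: [-0.0, -0.2, -0.2]
opening: 0.029
grip_force: 39.4
```

```bash
python3 d.py 567 -181 110
```

```text
t 2.6 p [0.3612 0.2821 0.0114] yaw 7.39 tilt 0.14 open 0.029 grip 39.4 F [-0.  -0.2 -0.2]
tool delta mm [-485.7  144.7  -98.6]
```

Call:
servo_tool(commands=[[[0,0,-0.02,0,0,0,20],[0,0,-0.03,0,0,0,20],[0,0,-0.03,0,0,0,20],[0,0,-0.02,0,0,0,20],[-0.0347,0.0103,0,0,0,0,20],[-0.0347,0.0103,0,0,0,0,20],[-0.0347,0.0103,0,0,0,0,20],[-0.0347,0.0103,0,0,0,0,20],[-0.0347,0.0103,0,0,0,0,20],[-0.0347,0.0103,0,0,0,0,20]]])

```text
t: 3.43
tcp_pos: [0.4491, 0.0816, 0.1113]
eef_rot: [0.66, 0.751, 0.001, 0.001]
wrist_force: [0.9, 1.0, -0.6]
opening: 0.0288
grip_force: 39.6
```

Call:
servo_tool(commands=[[[-0.0347,0.0103,0,0,0,0,20],[-0.0347,0.0103,0,0,0,0,20],[-0.0347,0.0103,0,0,0,0,20],[-0.0347,0.0103,0,0,0,0,20],[-0.0347,0.0103,0,0,0,0,20],[-0.0347,0.0103,0,0,0,0,20],[-0.0347,0.0103,0,0,0,0,20],[-0.0347,0.0103,0,0,0,0,20],[0,0,0,0,0,0,20],[0,0,0,0,0,0,20]]])

```text
t: 4.27
tcp_pos: [0.5664, -0.1836, 0.1106]
eef_rot: [0.661, 0.75, 0.0, 0.001]
wrist_force: [-0.0, 0.4, -0.8]
opening: 0.029
grip_force: 39.6
```

```bash
python3 d.py 567 -181 16
```

```text
t 4.27 p [ 0.5664 -0.1836  0.1106] yaw 7.22 tilt 0.06 open 0.029 grip 39.6 F [-0.   0.4 -0.8]
tool delta mm [ 2.5  0.9 94.6]
```

Call:
servo_tool(commands=[[[0.0025,0.001,0.03,0,0,0,20],[0,0,0.03,0,0,0,20],[0,0,0.02,0,0,0,20],[0,0,0.01,0,0,0,20],[0,0,0.0045,0,0,0,20],[0,0,0,0,0,0,20],[0,0,0,0,0,0,20]]])

```text
t: 4.85
tcp_pos: [0.5673, -0.1788, 0.017]
eef_rot: [0.66, 0.751, 0.0, 0.001]
wrist_force: [0.4, -1.3, -1.1]
opening: 0.0293
grip_force: 39.7
```

```bash
python3 d.py 567 -181 15.4
```

```text
t 4.85 p [ 0.5673 -0.1788  0.017 ] yaw 7.43 tilt 0.11 open 0.0293 grip 39.7 F [ 0.4 -1.3 -1.1]
tool delta mm [-2.2 -0.6  1.6]
```

Call:
servo_tool(commands=[[[0,0,0.0013,0,0,0,20],[0,0,0,0,0,0,40],[0,0,0,0,0,0,60],[0,0,0,0,0,0,60],[0,0,0,0,0,0,60],[0,0,-0.02,0,0,0,60],[0,0,-0.03,0,0,0,60],[0,0,-0.03,0,0,0,60],[0,0,-0.02,0,0,0,60],[0,0,0,0,0,0,60]]])

```text
t: 5.68
tcp_pos: [0.5694, -0.1804, 0.1199]
eef_rot: [0.66, 0.751, 0.001, 0.005]
wrist_force: [0.4, -0.5, 0.8]
opening: 0.0512
grip_force: 0.0
```

```bash
python3 d.py 370 -298 110; python3 - <<'E'
from h import *
c=shot('top'); cv2.imwrite('pics/t1.png',c['img'][70:320,60:480,::-1])
E
```

```text
t 5.68 p [ 0.5694 -0.1804  0.1199] yaw 7.4 tilt 0.53 open 0.0512 grip 0.0 F [ 0.4 -0.5  0.8]
tool delta mm [ -90.9 -212.9    8.7]
```

View pics/t1.png

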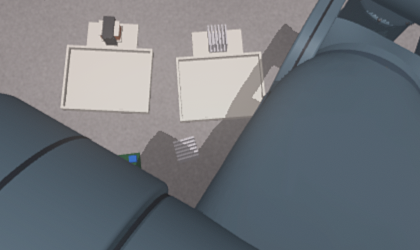

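The arm blocks the top view of the capacitor tray, so I'll check that placing later. Next is the right capacitor.

Call:
servo_tool(commands=[[[-0.013,-0.0304,0.001,0,0,0,60],[-0.013,-0.0304,0.001,0,0,0,60],[-0.013,-0.0304,0.001,0,0,0,60],[-0.013,-0.0304,0.001,0,0,0,60],[-0.013,-0.0304,0.001,0,0,0,60],[-0.013,-0.0304,0.001,0,0,0,60],[-0.013,-0.0304,0.001,0,0,0,60],[0,0,0,0,0,0,60],[0,0,0,0,0,0,60]]])

```text
t: 6.48
tcp_pos: [0.3656, -0.2967, 0.1065]
eef_rot: [0.662, 0.75, 0.0, -0.001]
wrist_force: [0.2, -0.6, -0.7]
opening: 0.0512
grip_force: 0.0
```

```bash
python3 d.py 370 -298 10.5; python3 - <<'E'
from h import *
c=shot('scene'); cv2.imwrite('pics/s1.png',c['img'][...,::-1])
E
```

```text
t 6.48 p [ 0.3656 -0.2967  0.1065] yaw 7.17 tilt 0.12 open 0.0512 grip 0.0 F [ 0.2 -0.6 -0.7]
tool delta mm [-2.   4.3 96. ]
```

View pics/s1.png

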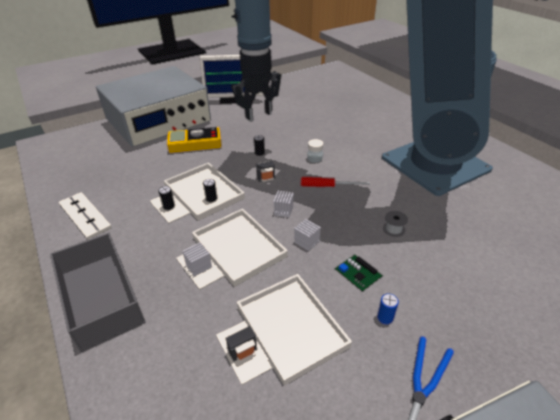

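The first capacitor stands upright in the capacitor tray at (210,190). Nothing else has moved. I'll grasp the second one now.

Call:
servo_tool(commands=[[[-0.002,0.004,0.02,0,0,0,60],[0,0,0.03,0,0,0,60],[0,0,0.025,0,0,0,60],[0,0,0.015,0,0,0,60],[0,0,0.006,0,0,0,60],[0,0,0,0,0,0,20],[0,0,0,0,0,0,20],[0,0,0,0,0,0,20],[0,0,0,0,0,0,20],[0,0,0,0,0,0,20]]])

```text
t: 7.37
tcp_pos: [0.372, -0.2985, 0.0125]
eef_rot: [0.66, 0.751, -0.0, 0.001]
wrist_force: [-0.0, 0.6, -0.3]
opening: 0.0286
grip_force: 40.2
```

```bash
python3 d.py 576 -251 110
```

```text
t 7.37 p [ 0.372  -0.2985  0.0125] yaw 7.4 tilt 0.12 open 0.0286 grip 40.2 F [-0.   0.6 -0.3]
tool delta mm [ 20.7 208.5 -97.3]
```

Call:
servo_tool(commands=[[[0,0,-0.02,0,0,0,20],[0,0,-0.03,0,0,0,20],[0,0,-0.025,0,0,0,20],[0.0035,0.0347,-0.02,0,0,0,20],[0.0035,0.0347,0,0,0,0,20],[0.0035,0.0347,0,0,0,0,20],[0.0035,0.0347,0,0,0,0,20],[0.0035,0.0347,0,0,0,0,20],[0.0035,0.0347,0,0,0,0,20],[0,0,0,0,0,0,20]]])

```text
t: 8.2
tcp_pos: [0.5809, -0.249, 0.1073]
eef_rot: [0.659, 0.752, 0.001, 0.002]
wrist_force: [-0.6, -0.5, 0.4]
opening: 0.0287
grip_force: 40.3
```

Call:
servo_tool(commands=[[[0,0,0.02,0,0,0,20],[0,0,0.03,0,0,0,20],[0,0,0.02,0,0,0,20],[0,0,0,0,0,0,20],[0,0,0,0,0,0,20]]])

```text
t: 8.62
tcp_pos: [0.5742, -0.25, 0.036]
eef_rot: [0.66, 0.751, -0.0, -0.001]
wrist_force: [0.1, -0.1, 0.7]
opening: 0.0286
grip_force: 40.3
```

```bash
python3 d.py 576 -251 16.5
```

```text
t 8.62 p [ 0.5742 -0.25    0.036 ] yaw 7.38 tilt 0.14 open 0.0286 grip 40.3 F [ 0.1 -0.1  0.7]
tool delta mm [-1.2  1.7 19.5]
```

Call:
servo_tool(commands=[[[0,0,0.012,0,0,0,20],[0,0,0.0065,0,0,0,20],[0,0,0.0008,0,0,0,20],[0,0,0,0,0,0,20],[0,0,0,0,0,0,40],[0,0,0,0,0,0,60],[0,0,0,0,0,0,60],[0,0,0,0,0,0,60],[0,0,-0.02,0,0,0,60],[0,0,-0.03,0,0,0,75]]])

```text
t: 9.45
tcp_pos: [0.573, -0.2489, 0.0646]
eef_rot: [0.66, 0.751, -0.0, -0.004]
wrist_force: [0.3, -0.2, -0.3]
opening: 0.0617
grip_force: 0.0
```

```bash
python3 d.py 413.5 -187 110 -10.8
```

```text
t 9.45 p [ 0.573  -0.2489  0.0646] yaw 7.39 tilt 0.41 open 0.0617 grip 0.0 F [ 0.3 -0.2 -0.3]
turn az 0.3175
tool delta mm [  82.1 -150.4  -44.2]
delta after turn mm [  31.2 -168.5  -44.3]
```

Call:
servo_tool(commands=[[[0,0,-0.022,0,0,0.106,75],[0,0,-0.022,0,0,0.106,75],[0,0,0,0,0,0.106,75],[0.0062,-0.0337,0,0,0,0,75],[0.0062,-0.0337,0,0,0,0,75],[0.0062,-0.0337,0,0,0,0,75],[0.0062,-0.0337,0,0,0,0,75],[0.0062,-0.0337,0,0,0,0,75],[0,0,0,0,0,0,75],[0,0,0,0,0,0,75]]])

```text
t: 10.28
tcp_pos: [0.4141, -0.1874, 0.1115]
eef_rot: [0.771, 0.637, -0.0, -0.0]
wrist_force: [0.3, 0.5, -0.6]
opening: 0.0642
grip_force: 0.0
```

```bash
python3 d.py 413.5 -187 9 -10.8;  python3 - <<'E'
from h import *
c=shot('wrist'); cv2.imwrite('pics/w1.png',c['img'][...,::-1])
E
```

```text
t 10.28 p [ 0.4141 -0.1874  0.1115] yaw -10.86 tilt 0.02 open 0.0642 grip 0.0 F [ 0.3  0.5 -0.6]
turn az -0.0011
tool delta mm [  0.3  -0.6 102.5]
delta after turn mm [  0.3  -0.6 102.5]
```

View pics/w1.png

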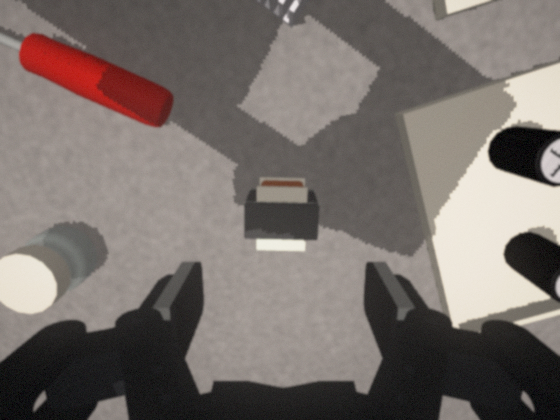

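The wrist view shows the transformer centred between the pads at (282,213) and square to them. Both capacitors stand in their tray on the right. Going down.

Call:
servo_tool(commands=[[[0,0,0.028,0,0,0,75],[0,0,0.03,0,0,0,75],[0,0,0.025,0,0,0,75],[0,0,0.014,0,0,0,75],[0,0,0.006,0,0,0,75],[0,0,0,0,0,0,35],[0,0,0,0,0,0,35],[0,0,0,0,0,0,35],[0,0,0,0,0,0,35],[0,0,0,0,0,0,35]]], squeeze=60)

```text
t: 11.17
tcp_pos: [0.4161, -0.1887, 0.009]
eef_rot: [0.771, 0.637, 0.0, 0.001]
wrist_force: [-0.3, 0.7, -2.1]
opening: 0.0435
grip_force: 61.3
```

```bash
python3 d.py 592 222 120
```

```text
t 11.17 p [ 0.4161 -0.1887  0.009 ] yaw -10.83 tilt 0.1 open 0.0435 grip 61.3 F [-0.3  0.7 -2.1]
tool delta mm [ 436.3   95.8 -111.2]
```

Call:
servo_tool(commands=[[[0,0,-0.02,0,0,0,35],[0,0,-0.03,0,0,0,35],[0,0,-0.03,0,0,0,35],[0,0,-0.03,0,0,0,35],[0.0336,0.0074,0,0,0,0,35],[0.0336,0.0074,0,0,0,0,35],[0.0336,0.0074,0,0,0,0,35],[0.0336,0.0074,0,0,0,0,35],[0.0336,0.0074,0,0,0,0,35],[0.0336,0.0074,0,0,0,0,35]]])

```text
t: 12.0
tcp_pos: [0.4974, 0.003, 0.1188]
eef_rot: [0.771, 0.637, 0.0, 0.0]
wrist_force: [0.6, -0.9, -2.2]
opening: 0.043
grip_force: 62.2
```

Call:
servo_tool(commands=[[[0.0336,0.0074,0,0,0,0,35],[0.0336,0.0074,0,0,0,0,35],[0.0336,0.0074,0,0,0,0,35],[0.0336,0.0074,0,0,0,0,35],[0.0336,0.0074,0,0,0,0,35],[0.0336,0.0074,0,0,0,0,35],[0.0336,0.0074,0,0,0,0,35],[0,0,0,0,0,0,35],[0,0,0.03,0,0,0,35],[0,0,0.03,0,0,0,35]]])

```text
t: 12.83
tcp_pos: [0.594, 0.224, 0.0599]
eef_rot: [0.77, 0.638, 0.003, 0.002]
wrist_force: [-0.2, -0.5, -3.4]
opening: 0.0433
grip_force: 62.4
```

```bash
python3 d.py 592 222 13
```

```text
t 12.83 p [0.594  0.224  0.0599] yaw -10.72 tilt 0.36 open 0.0433 grip 62.4 F [-0.2 -0.5 -3.4]
tool delta mm [-2.5 -1.9 46.9]
```

Call:
servo_tool(commands=[[[0,0,0.02,0,0,0,35],[0,0,0.012,0,0,0,35],[0,0,0.006,0,0,0,35],[0,0,0,0,0,0,35],[0,0,0,0,0,0,35]]])

```text
t: 13.25
tcp_pos: [0.5928, 0.2227, 0.0212]
eef_rot: [0.771, 0.637, 0.001, 0.0]
wrist_force: [0.1, 0.3, -2.3]
opening: 0.0431
grip_force: 62.2
```

```bash
python3 d.py 592 222 13
```

```text
t 13.25 p [0.5928 0.2227 0.0212] yaw -10.84 tilt 0.08 open 0.0431 grip 62.2 F [ 0.1  0.3 -2.3]
tool delta mm [-0.8 -0.7  8.1]
```

Call:
servo_tool(commands=[[[0,0,0.0055,0,0,0,35],[0,0,0.002,0,0,0,35],[0,0,0,0,0,0,35],[0,0,0,0,0,0,50],[0,0,0,0,0,0,75],[0,0,0,0,0,0,75],[0,0,0,0,0,0,75],[0,0,-0.02,0,0,0,75],[0,0,-0.03,0,0,0,75],[0,0,-0.03,0,0,0,60]]])

```text
t: 14.08
tcp_pos: [0.5913, 0.2225, 0.0928]
eef_rot: [0.771, 0.637, -0.001, -0.001]
wrist_force: [1.8, -0.3, 0.3]
opening: 0.0535
grip_force: 0.0
```

```bash
python3 d.py 454 62 120 16.6
```

```text
t 14.08 p [0.5913 0.2225 0.0928] yaw -10.83 tilt 0.13 open 0.0535 grip 0.0 F [ 1.8 -0.3  0.3]
turn az -0.4788
tool delta mm [-183.5 -104.7  -26.8]
delta after turn mm [-114.6 -177.5  -26.7]
```

Call:
servo_tool(commands=[[[0,0,-0.007,0,0,-0.1197,60],[0,0,-0.007,0,0,-0.1197,60],[0,0,-0.006,0,0,-0.1197,60],[0,0,0,0,0,-0.1197,60],[-0.0191,-0.0296,0,0,0,0,60],[-0.0191,-0.0296,0,0,0,0,60],[-0.0191,-0.0296,0,0,0,0,60],[-0.0191,-0.0296,0,0,0,0,60],[-0.0191,-0.0296,0,0,0,0,60],[-0.0191,-0.0296,0,0,0,0,60]]])

```text
t: 14.92
tcp_pos: [0.4536, 0.0612, 0.1131]
eef_rot: [0.597, 0.802, 0.0, 0.001]
wrist_force: [0.8, -0.5, -0.1]
opening: 0.0507
grip_force: 0.0
```

Call:
servo_tool(commands=[[[0,0,0,0,0,0,60],[0,0,0,0,0,0,60]]])

```text
t: 15.08
tcp_pos: [0.454, 0.061, 0.1133]
eef_rot: [0.599, 0.801, 0.0, 0.0]
wrist_force: [0.3, -1.1, -0.0]
opening: 0.0512
grip_force: 0.0
```

```bash
python3 d.py 454 62 9 16.6;  python3 - <<'E'
from h import *
c=shot('wrist'); cv2.imwrite('pics/w2.png',c['img'][...,::-1])
E
```

```text
t 15.08 p [0.454  0.061  0.1133] yaw 16.44 tilt 0.05 open 0.0512 grip 0.0 F [ 0.3 -1.1 -0. ]
turn az -0.0027
tool delta mm [  1.    0.2 104.3]
delta after turn mm [  1.    0.2 104.3]
```

View pics/w2.png

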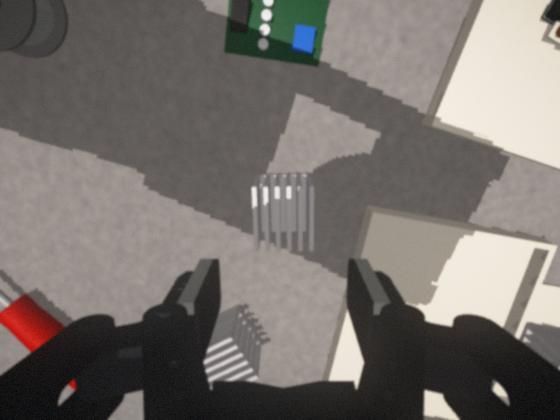

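The heat sink sits centred at (283,213) with its fins along the pads, and the tray wall is about 20 mm clear of the finger. Going down.

Call:
servo_tool(commands=[[[0.001,0,0.028,0,0,0,60],[0,0,0.03,0,0,0,60],[0,0,0.026,0,0,0,60],[0,0,0.014,0,0,0,60],[0,0,0.006,0,0,0,60],[0,0,0,0,0,0,25],[0,0,0,0,0,0,25],[0,0,0,0,0,0,25],[0,0,0,0,0,0,25],[0,0,0,0,0,0,25]]], squeeze=45)

```text
t: 15.97
tcp_pos: [0.4552, 0.0631, 0.0096]
eef_rot: [0.598, 0.802, 0.001, 0.001]
wrist_force: [-0.7, 0.2, -1.4]
opening: 0.035
grip_force: 46.7
```

```bash
python3 d.py 579 36 80
```

```text
t 15.97 p [0.4552 0.0631 0.0096] yaw 16.61 tilt 0.12 open 0.035 grip 46.7 F [-0.7  0.2 -1.4]
tool delta mm [-61.4 111.  -70.1]
```

Call:
servo_tool(commands=[[[0,0,-0.02,0,0,0,25],[0,0,-0.03,0,0,0,25],[0,0,-0.02,0,0,0,25],[-0.0154,0.0278,0,0,0,0,25],[-0.0154,0.0278,0,0,0,0,25],[-0.0154,0.0278,0,0,0,0,25],[-0.0154,0.0278,0,0,0,0,25],[0,0,0.02,0,0,0,25],[0,0,0.025,0,0,0,25],[0,0,0.01,0,0,0,25]]])

```text
t: 16.8
tcp_pos: [0.5774, 0.0357, 0.0216]
eef_rot: [0.598, 0.802, -0.001, -0.001]
wrist_force: [-1.5, -0.0, -0.3]
opening: 0.0352
grip_force: 46.8
```

Call:
servo_tool(commands=[[[0,0,0,0,0,0,25],[0,0,0,0,0,0,25],[0,0,0,0,0,0,25]]])

```text
t: 17.05
tcp_pos: [0.5791, 0.0358, 0.025]
eef_rot: [0.598, 0.802, 0.0, 0.001]
wrist_force: [-0.1, 0.2, -0.7]
opening: 0.0356
grip_force: 46.8
```

```bash
python3 d.py 579 36 13.6
```

```text
t 17.05 p [0.5791 0.0358 0.025 ] yaw 16.61 tilt 0.1 open 0.0356 grip 46.8 F [-0.1  0.2 -0.7]
tool delta mm [ 0.2 -0.1 11.4]
```

Call:
servo_tool(commands=[[[0,0,0.008,0,0,0,25],[0,0,0.003,0,0,0,25],[0,0,0,0,0,0,25],[0,0,0,0,0,0,40],[0,0,0,0,0,0,60],[0,0,0,0,0,0,60],[0,0,0,0,0,0,60],[0,0,-0.02,0,0,0,60],[0,0,-0.03,0,0,0,60],[0,0,-0.04,0,0,0,60]]])

```text
t: 17.88
tcp_pos: [0.5763, 0.036, 0.1011]
eef_rot: [0.598, 0.802, -0.002, -0.003]
wrist_force: [0.6, 0.1, 0.4]
opening: 0.0517
grip_force: 0.0
```

```bash
python3 d.py 443 -51.3 110 -44.9
```

```text
t 17.88 p [0.5763 0.036  0.1011] yaw 16.6 tilt 0.36 open 0.0517 grip 0.0 F [0.6 0.1 0.4]
turn az 1.0733
tool delta mm [ -45.6 -152.7   -8.1]
delta after turn mm [-155.9  -32.8   -9.1]
```

Call:
servo_tool(commands=[[[0,0,0,0,0,0.1193,60],[0,0,0,0,0,0.1193,60],[0,0,0,0,0,0.1193,60],[0,0,0,0,0,0.1193,60],[0,0,0,0,0,0.1193,60],[0,0,0,0,0,0.1193,60],[0,0,0,0,0,0.1193,60],[0,0,0,0,0,0.1193,60],[0,0,0,0,0,0.1193,60],[0,0,0,0,0,0,60]]])

```text
t: 18.72
tcp_pos: [0.5785, 0.0358, 0.1029]
eef_rot: [0.924, 0.381, 0.0, 0.0]
wrist_force: [0.5, -0.2, 0.5]
opening: 0.0511
grip_force: 0.0
```

Call:
servo_tool(commands=[[[-0.0312,-0.0066,0,0,0,0,60],[-0.0312,-0.0066,0,0,0,0,60],[-0.0312,-0.0066,0,0,0,0,60],[-0.0312,-0.0066,0,0,0,0,60],[-0.0312,-0.0066,0,0,0,0,60],[0,0,0,0,0,0,60],[0,0,0,0,0,0,60]]])

```text
t: 19.3
tcp_pos: [0.4441, -0.052, 0.103]
eef_rot: [0.923, 0.384, 0.0, 0.0]
wrist_force: [0.8, 0.5, -0.2]
opening: 0.0513
grip_force: 0.0
```

```bash
python3 d.py 443 -51.3 9 -44.9;  python3 - <<'E'
from h import *
c=shot('wrist'); cv2.imwrite('pics/w3.png',c['img'][...,::-1])
E
```

```text
t 19.3 p [ 0.4441 -0.052   0.103 ] yaw -44.87 tilt 0.02 open 0.0513 grip 0.0 F [ 0.8  0.5 -0.2]
turn az 0.0005
tool delta mm [-0.3 -1.3 94. ]
delta after turn mm [-0.3 -1.3 94. ]
```

View pics/w3.png

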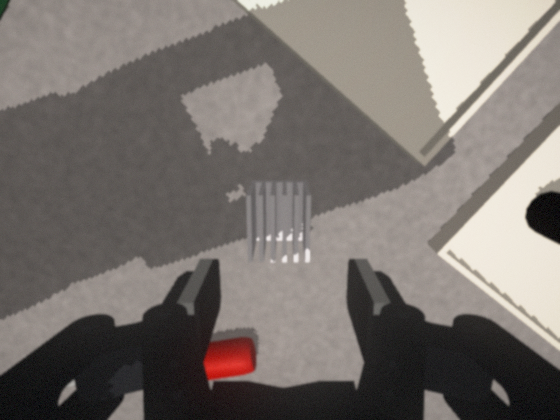

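The second heat sink is centred at (279,222) and square to the pads. The screwdriver and trays are clear of the fingers.

Call:
servo_tool(commands=[[[0,-0.001,0.025,0,0,0,60],[0,0,0.03,0,0,0,60],[0,0,0.02,0,0,0,60],[0,0,0.013,0,0,0,60],[0,0,0.006,0,0,0,60],[0,0,0,0,0,0,25],[0,0,0,0,0,0,25],[0,0,0,0,0,0,25],[0,0,0,0,0,0,25],[0,0,0,0,0,0,25]]])

```text
t: 20.18
tcp_pos: [0.445, -0.0508, 0.0095]
eef_rot: [0.924, 0.384, 0.001, 0.001]
wrist_force: [-0.6, 0.1, -0.5]
opening: 0.0355
grip_force: 46.2
```

```bash
python3 d.py 586 -37 80
```

```text
t 20.18 p [ 0.445  -0.0508  0.0095] yaw -44.9 tilt 0.11 open 0.0355 grip 46.2 F [-0.6  0.1 -0.5]
tool delta mm [109.4  90.2 -70.3]
```

Call:
servo_tool(commands=[[[0,0,-0.02,0,0,0,25],[0,0,-0.03,0,0,0,25],[0,0,-0.02,0,0,0,25],[0.0274,0.0225,0,0,0,0,25],[0.0274,0.0225,0,0,0,0,25],[0.0274,0.0225,0,0,0,0,25],[0.0274,0.0225,0,0,0,0,25],[0,0,0.02,0,0,0,25],[0,0,0.025,0,0,0,25],[0,0,0.01,0,0,0,25]]])

```text
t: 21.02
tcp_pos: [0.5842, -0.0361, 0.0213]
eef_rot: [0.924, 0.384, -0.001, -0.001]
wrist_force: [-1.7, 0.2, -1.8]
opening: 0.0356
grip_force: 46.2
```

Call:
servo_tool(commands=[[[0,0,0,0,0,0,25],[0,0,0,0,0,0,25],[0,0,0,0,0,0,25]]])

```text
t: 21.27
tcp_pos: [0.5859, -0.0369, 0.025]
eef_rot: [0.924, 0.383, 0.001, 0.001]
wrist_force: [0.6, 0.2, -0.8]
opening: 0.0354
grip_force: 46.2
```

```bash
python3 d.py 586 -37 13.5
```

```text
t 21.27 p [ 0.5859 -0.0369  0.025 ] yaw -44.93 tilt 0.1 open 0.0354 grip 46.2 F [ 0.6  0.2 -0.8]
tool delta mm [-0.   0.1 11.5]
```

Release, lift, then back toward the robot for a clear final view.

Call:
servo_tool(commands=[[[0,0,0.008,0,0,0,25],[0,0,0.003,0,0,0,25],[0,0,0,0,0,0,25],[0,0,0,0,0,0,40],[0,0,0,0,0,0,55],[0,0,0,0,0,0,55],[0,0,0,0,0,0,55],[0,0,-0.02,0,0,0,55],[0,0,-0.03,0,0,0,55],[0,0,-0.04,0,0,0,55]]])

```text
t: 22.1
tcp_pos: [0.5832, -0.0361, 0.1011]
eef_rot: [0.924, 0.383, -0.003, -0.002]
wrist_force: [0.3, -0.2, 0.1]
opening: 0.0468
grip_force: 0.0
```

Call:
servo_tool(commands=[[[-0.029,-0.029,-0.01,0,0,0,55],[-0.029,-0.029,-0.01,0,0,0,55],[-0.029,-0.029,-0.01,0,0,0,55],[-0.029,-0.029,-0.01,0,0,0,55],[-0.029,-0.029,-0.01,0,0,0,55],[-0.029,-0.029,-0.01,0,0,0,55],[0,0,0,0,0,0,55],[0,0,0,0,0,0,55]]])

```text
t: 22.77
tcp_pos: [0.3415, -0.0369, 0.163]
eef_rot: [0.924, 0.383, 0.001, 0.001]
wrist_force: [0.8, 0.1, -0.0]
opening: 0.0467
grip_force: 0.0
```

```bash
python3 d.py;  python3 - <<'E'
from h import *
c=shot('scene'); a=c['img'][...,::-1]; cv2.imwrite('pics/s9.png',cv2.resize(a[120:400,130:460],None,fx=2,fy=2))
P=cloud(c); c=shot('top'); cv2.imwrite('pics/t9.png',c['img'][...,::-1])
E
```

```text
t 22.77 p [ 0.3415 -0.0369  0.163 ] yaw -44.98 tilt 0.2 open 0.0467 grip 0.0 F [ 0.8  0.1 -0. ]
```

View pics/s9.png

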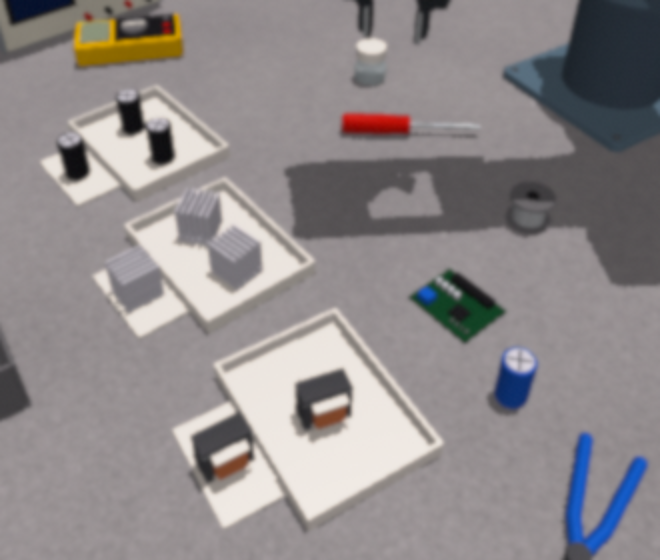

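View pics/t9.png

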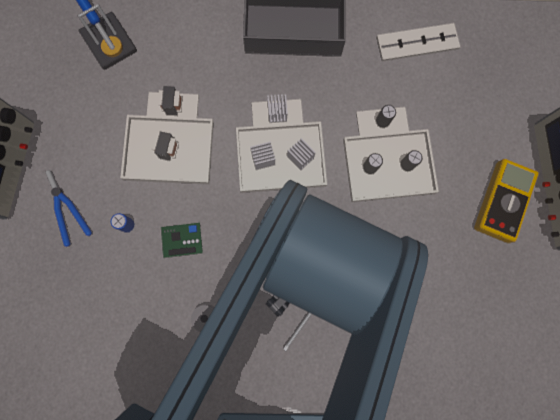

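The scene crop and the top view show all five parts upright, well inside the right trays. In the top view the capacitors are at (374,162) and (413,159), the heat sinks at (262,155) and (301,153), and the transformer at (166,146). The board is still at (182,240) and the blue capacitor is untouched, so I'm handing in.

```bash
python3 -c "
from bench import env; print(env.finish_job())"
```

```text
the job is handed in; nothing more can be done
None
```

I handed the job in at about 23 s of the 128 s allowed: all five components stand upright in the trays with their samples, and the circuit board and blue look-alike were not moved; the hand-in returned no verdict.

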